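# Index a copper electrode to the red mark and clamp the fixture

### The job

Turn the round faceplate, holding it by the aluminium block and not by the delicate copper electrode, until its white pointer line stops within the width of the red tag on the ring around it. Then swing the yellow-handled clamp lever fully over to its stop and let go. Leave the spare electrodes and the blue bin alone.

Things in the scene. Friction and masses are not known exactly. Their poses are not given: they have to be found in the camera images.
- fixture: indexing fixture, fixed to the table: grey base plate 220 mm (x) by 370 mm (y), 30 mm thick, its top at z = 30 mm; the origin lies at table level under the faceplate's axis, the plate runs from y = -120 to +250 mm, x = -110 to +110 mm; the clamp lever is on its +y side. It stands at varying places and yaws.
- holder_grip (a point): on the faceplate's vertical axis, 68 mm above the table, inside the aluminium block fixed on the faceplate: 70 mm long (x), 40 mm wide (y), from 42 to 88 mm above the table. The point turns with the faceplate: its x axis runs along the block toward the white pointer line. Grip the block across its 40 mm width from above.
- pointer (a point): outer end of the white line (7 mm wide, 30 mm long) on the dark steel faceplate (radius 70 mm, top 42 mm above the table): 70 mm from the axis along the block's x axis, 44 mm above the table. There is only one white line, so half a turn away is wrong.
- red_mark (a point): middle of the inner edge of the red tag (16 mm wide along the rim, 20 mm radially) on the fixed aluminium ring (inner radius 72, outer 92 mm, top 42 mm above the table, tag top 46 mm): 70 mm from the faceplate's axis, 44 mm above the table. When the pointer is exactly set the two points coincide.
- clamp (a joint): clamp lever angle in rad: 0 to 0.15 at the start (open), 1.5 at the clamped stop; it grows clockwise from above. About 0.25 N m of friction (3 N at the handle); it stays where it is left.
- clamp_grip (a point): on the axis of the lever's upright yellow handle, a post 24 mm in diameter, from 58 to 113 mm above the table, 90 mm from the pivot; the point is 92 mm above the table. Can be gripped from above or pushed. The steel arm under it (14 mm wide) has its top at 63 mm.
- clamp_pivot (a point): on the lever's vertical pivot axis, 92 mm above the table; it lies at x = -30, y = 130 mm in the fixture's frame. At 0 the arm points 110 degrees anticlockwise from the fixture's x axis, at the stop about 24 degrees.
- spare_a: bystander: spare copper electrode on a loose aluminium block, 70 by 60 mm, 68 mm tall; origin under its centre
- spare_b: bystander: a second spare electrode like spare_a; origin under its centre
- bin: bystander: open blue plastic bin, 200 by 120 mm, 75 mm tall, with copper and steel pieces in it; origin under its centre
- dial: the turning part: dark steel faceplate, radius 70 mm, from 30 to 42 mm above the table, with the aluminium block and the copper electrode fixed on it; origin on its vertical axis, 30 mm above the table, x axis toward the white pointer line. No stops: it turns either way with a friction of about 0.15 N m and stays where it is left.
- electrode (a point): centre of the underside of the copper electrode on top of the aluminium block, on the faceplate's axis, 88 mm above the table; the electrode is 54 mm (x) by 26 mm (y) and reaches up to 111 mm. The fingers must not press on it.

How it is judged:
By the outcome, as a careful person would: the job done as asked, in the order asked, and still so for the second after the job is handed in, with the robot touching nothing.
It also fails if it takes over 67 s, if anything falls off the work surface, if the arm or the gripper's body presses on something with over 40 N, if the wrist force passes 120 N, or if a joint passes its speed limit or range.

### The arm

A 7-joint arm with a two-finger parallel gripper is mounted at the origin on the work surface. World frame = base frame: x ahead of the robot, y to its left, z up, the work surface at z = 0. Lengths are in m, angles in rad, forces in N, time in s.
With the tool pointing down it reaches from about 0.4 to 0.85 m from the base axis. Payload 10.4 kg.
Tool frame: the origin (TCP) lies between the finger pads; the fingertips stand ahead of it and the grasp point (between the pads) lies 6 mm ahead of it (finger_overhang is the z of the fingertips in the tool frame, in m); z points along the fingers, y is the direction in which the jaws open and shut (so a half turn about z gives the same grasp; the last joint's range is limited). The gripper opens to 85 mm and grips with 20 to 120 N. Pads are 22 mm wide; open, the fingers measure 114 mm over their backs; the gripper's body (76 mm by 85 mm) begins 54 mm behind the grasp point. The pads swing forward as they close: fully open they stand 13 mm farther back than shut.
Start: joints at [1.19, 0.332, -0.065, 1.46, 0.022, 1.35, -0.088], TCP at [0.219, -0.585, 0.256] pointing down, gripper open.
Joint ranges: [-2.6, 2.6], [-0.5, 2.12], [-1.47, 1.34], [0.16, 2.42], [-1.27, 4.41], [0.06, 2.06], [-2.6, 2.6]. Speed limits (rad/s): [2.22, 2.22, 2.79, 2.79, 3.14, 3.14, 3.14].

### API

Orientations are given as a unit quaternion [x, y, z, w].
In Python, from workcell import * gives the robot as it stands.
- The arm moves only by the shell command python3 -m creep 'ROWS' [FORCE]. ROWS is JSON, a list of rows, each a list of 7 numbers: the turn, a rotation vector about the tool's x, y, z in rad, then the shift along the tool's x, y, z in mm, then the closure in counts, from 0 (fully open) to 255 (shut). In form: [[wx, wy, wz, dx, dy, dz, claw], ...]. A call has 1 to 8 rows; each row shifts and turns the commanded pose from where the row before left it, along the tool's axes as they then stand; what a row does not reach is not made up. A row lasts 1/10 s, in which the tool goes at most 50 mm and 8.59 degrees, less where a joint would pass 70% of its speed; a pose out of reach is approached as far as the arm can. A call is refused whole if a number of a shift passes 50 or a number of a turn 0.15, either way. A call with a gripper value outside its range is refused whole. The fingers move at their own pace and stop on an object; FORCE is the grip in N (left out, the last holds). Time passes only in rows, so rows that do not move let the fingers close. It gives the time, the measured TCP pose, the force and the opening at its end, in the units of the state.
- get_obs(): the state, without advancing time (a new reading comes with each control period).
- camera(name): name is "scene" or "top" or "wrist"; returns (picture, depth): 400x640x3 uint8, blue, green, red; 400x640 float32, m along the optical axis (not along the pixel's ray), 0 where there is no reading.
- camera_model(name): a dict with "camera_matrix" (3x3 intrinsics, pixels), "R" (3x3) and "t" (3): a world point X has camera coordinates R X + t; the wrist camera has in their place "mount" (4x4, takes a point from camera to tool coordinates, whose origin is the TCP and whose axes are the flange's). Camera axes: x right, y down, z forward; pixel columns grow to the right and rows downward; lengths in m; the calibration is good to about 2 mm. A picture is of the moment at which its call begins: read the wrist's pose just before it. camera_model takes no time and is no camera call.
- hand_in(): hands the job in, once; it reports no verdict.
The state is a dict: "clock": time; "joint_pos": joint angles; "joint_velocities": joint speeds; "tau": joint torques, N m; "position": TCP position; "ee_rot": TCP orientation; "ft_force": force on the tool from outside, world axes, zero at the start; "torque": the same for the moment, N m; "grip_width": opening from 0.0 (shut) to 1.0 (fully open).
Only numpy, scipy, OpenCV 4.12 (cv2) and the standard library are available. Lean on these libraries where they do the work, as an engineer would, in place of code of your own. Each camera call takes 0.05 s, during which the arm holds its last target.

## Working session

There is one attempt and no reset: what is moved stays moved. The work goes in short steps, Python scripts to look and compute and a shell command to move; the robot and the scene stay as the last step left them, time stands still between calls to the robot, and variables do not carry over. Pictures are saved under pics/ and viewed, and the job is handed in when it is done.

```bash
mkdir -p pics; ls
python3 - <<'E'
from workcell import *
import cv2
o=get_obs();print(o)
for n in("top","scene"):
    p,d=camera(n);cv2.imwrite(f"pics/{n}0.png",p);m=camera_model(n);print(n,m)
    import numpy as np;np.savez(f"pics/{n}0.npz",p=p,d=d)
print(camera_model("wrist"))
E
```

```text
pics
{'clock': 0.0, 'joint_pos': array([ 1.19041105,  0.33285951, -0.06469835,  1.46094422,  0.02160979,
        1.34989273, -0.08852961]), 'joint_velocities': array([-0.00115391,  0.00144626, -0.00095921,  0.00039643, -0.00113943,
        0.00025354, -0.00245394]), 'tau': array([-4.91128435e-05, -6.25451231e+01,  4.87286272e-02, -3.91592360e+01,
        1.60174852e-02,  1.00434740e-02,  2.35576243e-05]), 'position': array([ 0.21874945, -0.58510687,  0.25552224]), 'ee_rot': array([ 9.84041806e-01,  1.77936024e-01, -1.62324112e-04, -6.85005505e-04]), 'ft_force': array([-0.54107873, -0.37677561,  1.06243805]), 'torque': array([-0.01580421,  0.00788711, -0.0356121 ]), 'grip_width': 0.9969152220644352}
top {'camera_matrix': array([[422.74723928,   0.        , 320.27017171],
       [  0.        , 422.74723928, 200.96970238],
       [  0.        ,   0.        ,   1.        ]]), 'R': array([[ 1.85184218e-02, -9.99828340e-01,  5.98586964e-04],
       [-9.87768175e-01, -1.83877503e-02, -1.54841608e-01],
       [ 1.54826035e-01,  2.27615706e-03, -9.87939127e-01]]), 't': array([-0.02380402,  0.
[... 267 characters left out ...]
,
       [ 7.40358684e-01,  4.21728170e-01, -5.23463819e-01],
       [-4.54901083e-01, -2.58996879e-01, -8.52047898e-01]]), 't': array([ 0.27950461, -0.30647369,  1.59527498])}
{'camera_matrix': array([[296.58484936,   0.        , 322.3418671 ],
       [  0.        , 296.58484936, 200.29310331],
       [  0.        ,   0.        ,   1.        ]]), 'mount': array([[ 9.57451912e-04, -9.62809730e-01, -2.70178656e-01,
         6.83180256e-02],
       [ 9.99999535e-01,  9.52152454e-04,  1.50677408e-04,
         3.88330482e-04],
       [ 1.12177596e-04, -2.70178675e-01,  9.62810195e-01,
        -1.17270352e-01],
       [ 0.00000000e+00,  0.00000000e+00,  0.00000000e+00,
         1.00000000e+00]])}
```

View pics/top0.png

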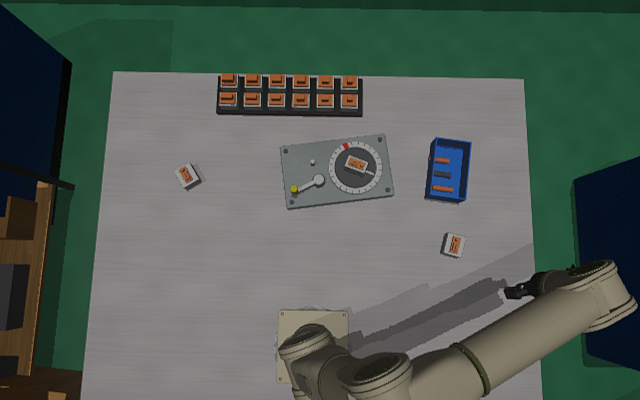

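View pics/scene0.png

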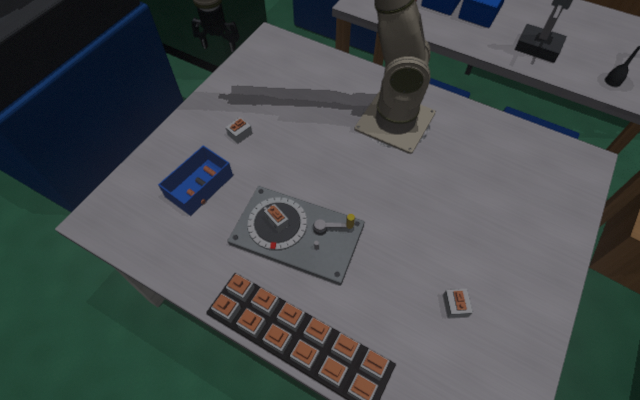

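The top view shows the dial near (356,167), the red tag near (346,146), the white line near (371,173), and the yellow handle near (294,189). I'll zoom in and measure.

```bash
cat > h.py <<'E'
from workcell import *
import cv2, numpy as np
def ray(n,u,v,z,o=None,m=None):
    m=m or camera_model(n);K=m["camera_matrix"];c=np.linalg.solve(K,[u,v,1.])
    if "R" in m: R=m["R"].T;p=-R@m["t"]
    else:
        from scipy.spatial.transform import Rotation as Ro
        Rt=Ro.from_quat(o["ee_rot"]).as_matrix();M=m["mount"]
        R=Rt@M[:3,:3];p=Rt@M[:3,3]+o["position"]
    d=R@c; return p+d*(z-p[2])/d[2]
E
python3 - <<'E'
from h import *
a=np.load("pics/top0.npz")["p"][125:215,270:400]
cv2.imwrite("pics/top0c.png",cv2.resize(a,None,fx=6,fy=6,interpolation=cv2.INTER_CUBIC))
b=np.load("pics/scene0.npz")["p"][180:290,220:370]
cv2.imwrite("pics/scene0c.png",cv2.resize(b,None,fx=5,fy=5,interpolation=cv2.INTER_CUBIC))
for n in("top","scene"):
    p=np.load(f"pics/{n}0.npz")["p"];h=cv2.cvtColor(p,cv2.COLOR_BGR2HSV)
    box=np.zeros(p.shape[:2],bool)
    if n=="top": box[125:215,270:400]=1
    else: box[180:290,220:370]=1
    for nm,lo,hi,z in(("red",0,5,.046),("yel",24,34,.1)):
        k=(h[...,0]>=lo)&(h[...,0]<=hi)&(h[...,1]>170)&(h[...,2]>90)&box
        v,u=np.nonzero(k);print(n,nm,k.sum(),u.mean(),v.mean(),ray(n,u.mean(),v.mean(),z))
print(ray("top",355.5,167,.042), ray("top",319,180,.07))
E
```

```text
top red 22 345.1363636363636 145.36363636363637 [ 0.66907624 -0.09675362  0.046     ]
top yel 32 293.5 188.5 [0.50522561 0.07254997 0.1       ]
scene red 21 272.8095238095238 244.95238095238096 [ 0.67153762 -0.10027949  0.046     ]
scene yel 29 350.58620689655174 216.86206896551724 [0.50053462 0.06778781 0.1       ]
[ 0.59457143 -0.13307527  0.042     ] [ 0.54115658 -0.00951279  0.07      ]
```

View pics/top0c.png

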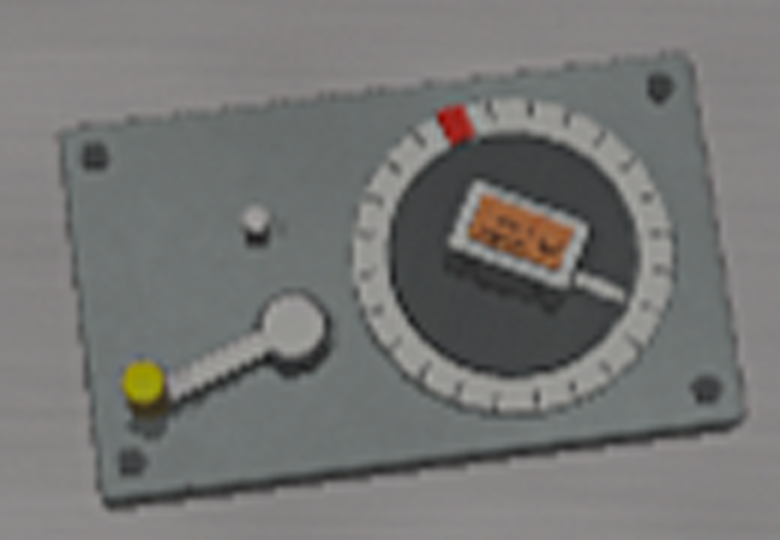

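View pics/scene0c.png

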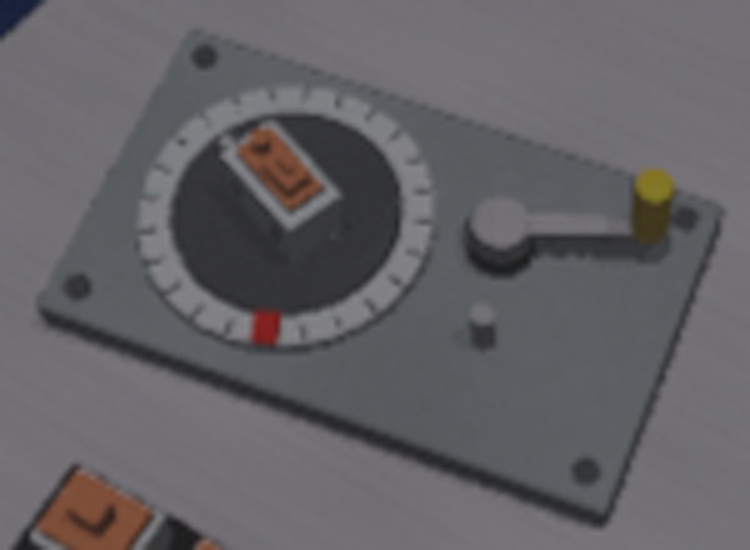

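```bash
python3 -m creep '[[0,0,0,15,-9,0,0],[0,0,0,40,-23,0,0],[0,0,0,40,-23,0,0],[0,0,0,40,-23,0,0],[0,0,0,40,-23,0,0],[0,0,0,40,-23,0,0],[0,0,0,40,-23,0,0],[0,0,0,40,-23,0,0]]'
python3 -m creep '[[0,0,0,40,-23,0,0],[0,0,0,40,-23,0,0],[0,0,0,40,-23,0,0],[0,0,0,40,-23,0,0],[0,0,0,40,-23,0,0],[0,0,0,38,-20,0,0],[0,0,0,16,-8,0,0],[0,0,-0.1,0,0,0,0]]'
python3 -m creep '[[0,0,-0.11,0,0,0,0],[0,0,-0.11,0,0,0,0],[0,0,-0.11,0,0,0,0],[0,0,-0.11,0,0,0,0],[0,0,-0.11,0,0,0,0],[0,0,-0.11,0,0,0,0],[0,0,-0.11,0,0,0,0],[0,0,0,0,0,0,0]]'
python3 - <<'E'
from h import *
o=get_obs();print(o["clock"],o["joint_pos"],o["position"],o["ee_rot"])
p,d=camera("wrist");cv2.imwrite("pics/w1.png",p);np.savez("pics/w1.npz",p=p,d=d,pos=o["position"],q=o["ee_rot"])
p,d=camera("top");cv2.imwrite("pics/top1.png",p)
E
python3 -c "
from workcell import *
print([(k,v) for k,v in globals().items() if 'over' in k.lower()])"
```

```text
clock: 0.9
position: [0.4368, -0.3201, 0.2564]
ee_rot: [0.984, 0.178, -0.0, 0.0]
ft_force: [0.8, -0.8, 0.1]
grip_width: 1.0
clock: 1.7
position: [0.6245, -0.0953, 0.2558]
ee_rot: [0.973, 0.23, -0.0, -0.001]
ft_force: [-0.9, 0.3, -0.1]
grip_width: 0.998
clock: 2.5
position: [0.6231, -0.0998, 0.2562]
ee_rot: [0.817, 0.577, -0.0, -0.0]
ft_force: [0.5, -0.9, 0.3]
grip_width: 1.001
2.5 [ 0.521134    0.40444366 -0.58030359  1.41889219  0.22163605  1.38397707
 -0.40444628] [ 0.62308989 -0.09977471  0.25618574] [ 8.16902208e-01  5.76776141e-01 -2.58081579e-04 -1.99192007e-05]
[('finger_overhang', 0.025)]
```

View pics/w1.png

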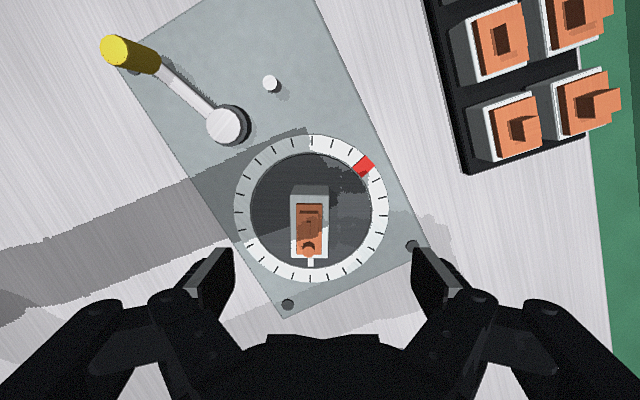

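```bash
cat > ana.py <<'E'
from h import *
import sys
f=sys.argv[1];a=np.load(f"pics/{f}.npz");p=a["p"];o={"position":a["pos"],"ee_rot":a["q"]}
h=cv2.cvtColor(p,cv2.COLOR_BGR2HSV)
r=((h[...,0]<6)|(h[...,0]>174))&(h[...,1]>170)&(h[...,2]>80)
n,l,s,c=cv2.connectedComponentsWithStats(r.astype(np.uint8));
for i in np.argsort(-s[1:,4])[:3]+1: print("red",s[i],c[i],ray("wrist",*c[i],.046,o))
y=(h[...,0]>=25)&(h[...,0]<=34)&(h[...,1]>170)&(h[...,2]>80)
n,l,s,c=cv2.connectedComponentsWithStats(y.astype(np.uint8));
for i in np.argsort(-s[1:,4])[:2]+1: print("yel",s[i],c[i])
E
python3 ana.py w1
python3 - <<'E'
from h import *
a=np.load("pics/w1.npz")["p"][120:290,220:400]
cv2.imwrite("pics/w1c.png",cv2.resize(a,None,fx=3.5,fy=3.5,interpolation=cv2.INTER_CUBIC))
E
```

```text
red [353 156  22  21 240] [362.975 165.975] [ 0.67100049 -0.10007023  0.046     ]
yel [100  35  17  21  37] [105.10810811  41.97297297]
yel [104  56   5   6   6] [105.66666667  58.5       ]
```

View pics/w1c.png

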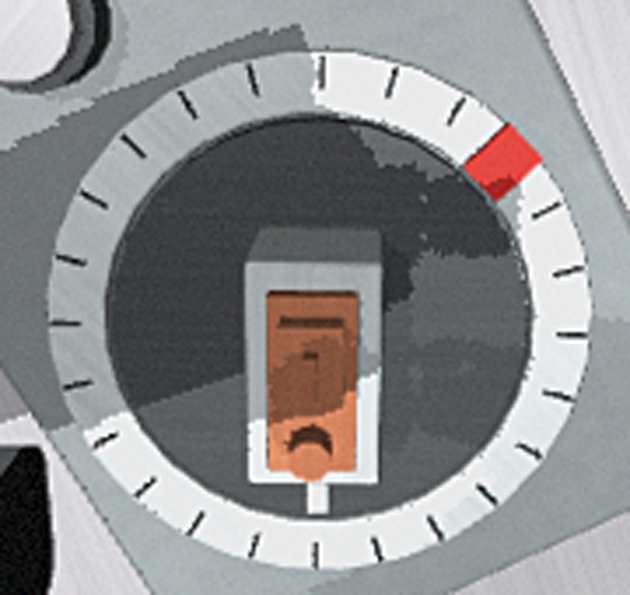

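Run:
```python
from h import *
from scipy.optimize import least_squares
a=np.load("pics/w1.npz");o={"position":a["pos"],"ee_rot":a["q"]}
W=lambda x,y,z=.042:ray("wrist",220+x/3.5-.36,120+y/3.5-.36,z,o)[:2]
P=np.array([W(*q) for q in[(48,310),(592,325),(315,50),(318,570),(150,108),(505,510),(100,470)]])
s=least_squares(lambda t:np.hypot(*(P-t[:2]).T)-t[2],[.6,-.13,.09]);c=s.x[:2];print(s.x,s.fun)
Q=np.array([W(*q) for q in[(105,330),(530,325),(318,115),(316,522)]])
s2=least_squares(lambda t:np.hypot(*(Q-t[:2]).T)-t[2],[.6,-.13,.09]);print(s2.x)
pt=W(316,514);rd=W(503,162,.046);ri=W(481,185,.046)
for q in(pt,rd,ri):v=q-c;print(q,np.hypot(*v),np.degrees(np.arctan2(v[1],v[0])))
# block edges yaw, top z .088
e=[W(247,265,.088),W(250,482,.088),W(381,265,.088),W(379,482,.088)];print(e)
for i,j in((1,0),(3,2)):v=e[j]-e[i];print(np.degrees(np.arctan2(v[1],v[0])))
print(np.mean(e,0))
q=a["q"];print("toolyaw",2*np.degrees(np.arctan2(q[1],q[0])))
yaw=2*np.arctan2(q[1],q[0]);d=c-a["pos"][:2]
print("move tool",1e3*(d@[np.cos(yaw),np.sin(yaw)]),1e3*(d@[np.sin(yaw),-np.cos(yaw)]))
```

```text
[ 0.59680385 -0.13499848  0.09175137] [-0.00052756 -0.00055223  0.00050909 -0.00121681 -0.00037525  0.00104079
  0.00112196]
[ 0.59601085 -0.13431824  0.07155046]
[ 0.57194977 -0.19854337] 0.0682325324655179 -111.36177013542154
[ 0.67141399 -0.1001582 ] 0.08234390628068436 25.030899363847052
[ 0.66258923 -0.10486939] 0.07235660719969593 24.607337085528066
[array([ 0.59076298, -0.0957315 ]), array([ 0.56713534, -0.15923075]), array([ 0.62667498, -0.10844313]), array([ 0.60385523, -0.17222529])]
69.59011202641814
70.31399028513488
[ 0.59710713 -0.13390767]
toolyaw 70.44822576826341
move tool -41.989595808976716 -12.982440303680228
```

```bash
python3 -m creep '[[0,0,0.012,-21,-6,0,0],[0,0,0,-21,-7,0,0],[0,0,0,0,0,40,0],[0,0,0,0,0,40,0],[0,0,0,0,0,20,0],[0,0,0,0,0,0,0]]'
python3 - <<'E'
from h import *
o=get_obs();print(o["clock"],o["joint_pos"],o["position"],o["ee_rot"])
p,d=camera("wrist");cv2.imwrite("pics/w2.png",p);np.savez("pics/w2.npz",p=p,d=d,pos=o["position"],q=o["ee_rot"])
E
```

```text
clock: 3.2
position: [0.595, -0.1348, 0.1532]
ee_rot: [0.822, 0.57, -0.002, -0.002]
ft_force: [0.1, -0.5, 0.6]
grip_width: 1.0
3.2 [ 0.58226242  0.43558633 -0.55316447  1.59905554  0.24121579  1.18141634
 -0.37989793] [ 0.5950014  -0.13479136  0.15318215] [ 0.82155531  0.5701224  -0.00187054 -0.0019535 ]
```

View pics/w2.png

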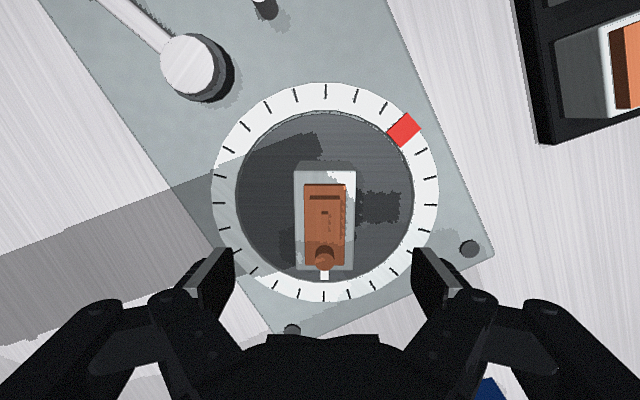

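Block centred at column 325 between the pads (233 and 412), so I'll descend and grip.

```bash
python3 -m creep '[[0,0,0,1,0,30,0],[0,0,0,0,0,30,0],[0,0,0,0,0,20,0],[0,0,0,0,0,0,0],[0,0,0,0,0,0,100],[0,0,0,0,0,0,200],[0,0,0,0,0,0,255],[0,0,0,0,0,0,255]]' 50
python3 -m creep '[[0,0,0,0,0,0,255],[0,0,0,0,0,0,255]]'
python3 - <<'E'
from h import *
o=get_obs();print(o["clock"],o["joint_pos"],o["position"],o["ee_rot"],o["ft_force"],o["grip_width"])
p,d=camera("wrist");cv2.imwrite("pics/w3.png",p)
E
```

```text
clock: 4.05
position: [0.5965, -0.1335, 0.0781]
ee_rot: [0.821, 0.571, -0.001, -0.0]
ft_force: [-11.0, 2.8, 13.6]
grip_width: 0.463
clock: 4.25
position: [0.5965, -0.1336, 0.078]
ee_rot: [0.821, 0.571, -0.001, -0.0]
ft_force: [-10.7, 3.2, 15.0]
grip_width: 0.458
4.25 [ 0.56095954  0.51701591 -0.53047832  1.66028164  0.29350845  1.04632031
 -0.41641712] [ 0.59647051 -0.13357539  0.0780217 ] [ 8.20899457e-01  5.71072019e-01 -7.99181955e-04 -4.38901814e-04] [-10.73560661   3.20596191  14.99527184] 0.458064306848381
```

View pics/w3.png

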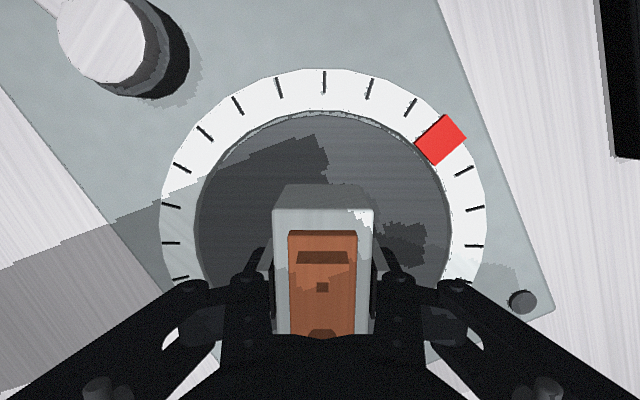

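```bash
python3 -m creep '[[0,0,0,0,1.5,-4,255],[0,0,-0.03,0,0,0,255],[0,0,-0.07,0,0,0,255],[0,0,-0.1,0,0,0,255],[0,0,-0.1,0,0,0,255],[0,0,-0.1,0,0,0,255]]'
python3 -c "
from workcell import *
import numpy as np
o=get_obs();q=o['ee_rot'];print(o['joint_pos'],2*np.degrees(np.arctan2(q[1],q[0])),o['ft_force'],o['torque'])"
```

```text
clock: 4.9
position: [0.5965, -0.1336, 0.0782]
ee_rot: [0.689, 0.725, -0.001, -0.002]
ft_force: [-4.1, 3.9, -18.7]
grip_width: 0.462
[ 0.6176289   0.53759791 -0.60660554  1.65375539  0.3390869   1.06299805
 -0.04101442] 92.87838583119242 [ -4.07791346   3.85732247 -18.72555164] [ 0.60226617 -0.04208272 -0.17662368]
```

```bash
python3 -m creep '[[0,0,-0.1,0,0,2,255],[0,0,-0.1,0,0,0,255],[0,0,-0.1,0,0,0,255],[0,0,-0.1,0,0,0,255],[0,0,-0.1,0,0,0,255],[0,0,-0.1,0,0,0,255],[0,0,-0.1,0,0,0,255],[0,0,-0.1,0,0,0,255]]'
python3 -m creep '[[0,0,-0.1,0,0,0,255],[0,0,-0.1,0,0,0,255],[0,0,-0.1,0,0,0,255],[0,0,-0.1,0,0,0,255],[0,0,-0.1,0,0,0,255],[0,0,-0.1,0,0,0,255],[0,0,-0.1,0,0,0,255],[0,0,-0.1,0,0,0,255]]'
python3 -m creep '[[0,0,-0.1,0,0,0,255],[0,0,-0.1,0,0,0,255],[0,0,0,0,0,0,255],[0,0,0,0,0,0,255]]'
python3 - <<'E'
from h import *
o=get_obs();q=o['ee_rot'];print(o['clock'],o['joint_pos'],o['position'],2*np.degrees(np.arctan2(q[1],q[0])),o['ft_force'],o['torque'])
p,d=camera("wrist");cv2.imwrite("pics/w4.png",p)
p,d=camera("top");cv2.imwrite("pics/top4.png",cv2.resize(p[125:215,270:400],None,fx=6,fy=6,interpolation=cv2.INTER_CUBIC))
E
```

```text
clock: 5.7
position: [0.5965, -0.1336, 0.0781]
ee_rot: [0.353, 0.936, -0.001, -0.003]
ft_force: [-14.2, 5.5, 0.1]
grip_width: 0.46
clock: 6.5
position: [0.5965, -0.1337, 0.0781]
ee_rot: [-0.04, 0.999, 0.0, -0.003]
ft_force: [-13.5, 4.7, -0.0]
grip_width: 0.459
clock: 6.9
position: [0.5965, -0.1337, 0.0782]
ee_rot: [-0.138, 0.99, 0.0, -0.002]
ft_force: [-15.0, 5.8, -0.4]
grip_width: 0.46
6.9 [ 0.84977422  0.66413608 -0.94683177  1.64186875  0.58078376  1.14759563
  1.60044749] [ 0.5964812  -0.13367247  0.0781619 ] 195.82737217026707 [-15.0103449    5.76674745  -0.38245401] [0.3757463  2.06000534 0.12347582]
```

View pics/w4.png

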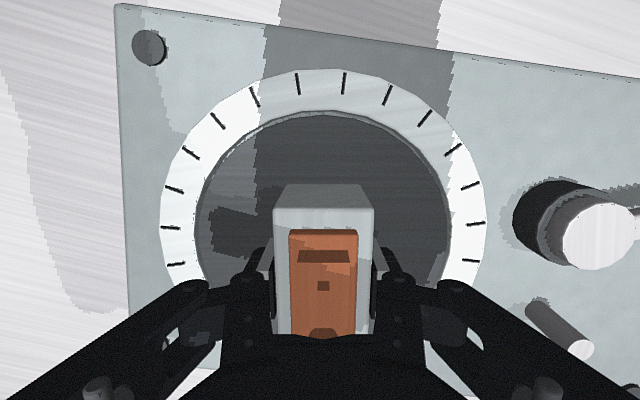

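View pics/top4.png

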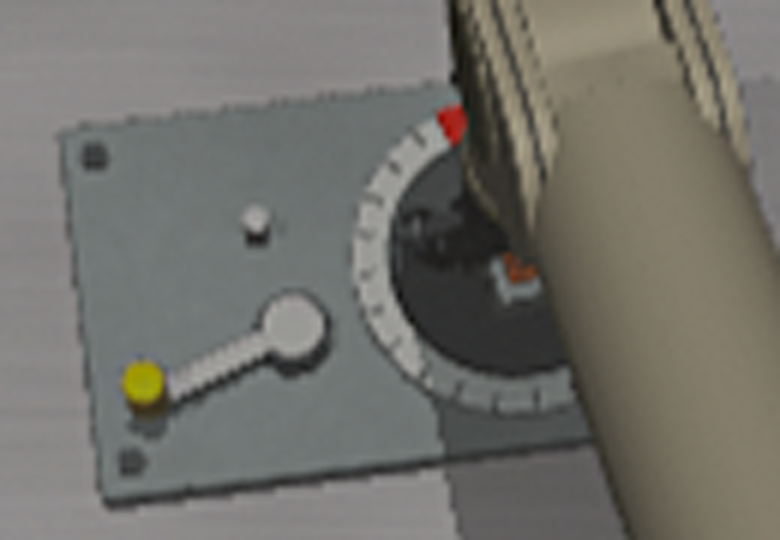

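```bash
python3 -m creep '[[0,0,-0.05,0,0,0,255],[0,0,-0.05,0,0,0,255],[0,0,-0.048,0,0,0,255],[0,0,0,1.2,1.3,0,255],[0,0,0,0,0,0,255]]'
python3 -c "
from workcell import *
import numpy as np
o=get_obs();q=o['ee_rot'];print(o['joint_pos'],2*np.degrees(np.arctan2(q[1],q[0])),o['ft_force'],o['torque'])"
python3 -m creep '[[0,0,0,0,0,0,180],[0,0,0,0,0,0,60],[0,0,0,0,0,0,0],[0,0,0,0,0,0,0],[0,0,0,0,0,-20,0],[0,0,0,0,0,-40,0],[0,0,0,0,0,-40,0],[0,0,0,0,0,0,0]]'
python3 - <<'E'
from h import *
o=get_obs();q=o['ee_rot'];print(o['clock'],o['position'],2*np.degrees(np.arctan2(q[1],q[0])),o['ft_force'])
p,d=camera("wrist");cv2.imwrite("pics/w5.png",p);np.savez("pics/w5.npz",p=p,d=d,pos=o["position"],q=o["ee_rot"])
E
```

```text
clock: 7.5
position: [0.5964, -0.1337, 0.0782]
ee_rot: [-0.21, 0.978, 0.0, -0.001]
ft_force: [-4.1, 4.7, -6.7]
grip_width: 0.461
[ 0.86848832  0.67565086 -0.97466712  1.64459181  0.60242228  1.15202277
  1.73375298] 204.23287165203496 [-4.06858039  4.66218547 -6.67800522] [0.11940988 0.379599   0.12032521]
clock: 8.3
position: [0.5999, -0.1337, 0.1844]
ee_rot: [-0.209, 0.978, -0.002, 0.004]
ft_force: [0.5, 0.7, 0.6]
grip_width: 1.001
8.3 [ 0.59993977 -0.13371547  0.18440805] 204.1730731085066 [0.50107547 0.70614734 0.63867131]
```

View pics/w5.png

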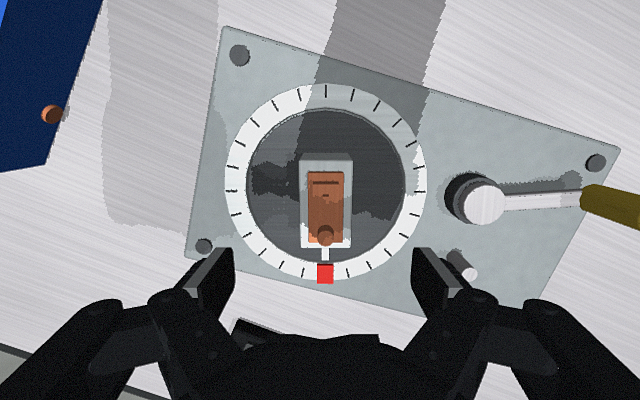

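Run:
```python
from h import *
print("handle",ray("top",293.4,188.2,.113),ray("scene",350.7,216.7,.113))
# plate corners z=.03 in top view crop/6
C=[(60,130),(685,52),(745,412),(103,490)]
Q=[ray("top",270+x/6,125+y/6,.03)[:2] for x,y in C];print(Q)
d=lambda a,b:np.degrees(np.arctan2(*(b-a)[::-1]))
print(d(Q[1],Q[0])-90,d(Q[2],Q[3])-90,d(Q[3],Q[0]),d(Q[2],Q[1]))
f=np.radians(np.mean([d(Q[1],Q[0])-90,d(Q[2],Q[3])-90,d(Q[3],Q[0]),d(Q[2],Q[1])]))
R=np.array([[np.cos(f),-np.sin(f)],[np.sin(f),np.cos(f)]])
o=np.mean(Q,0)-R@[0,.065];print("yaw",np.degrees(f),"dial",o)
for o in(o,np.array([.5965,-.1338])):
  pv=o+R@[-.03,.13];print("pivot",pv)
  h=ray("top",293.4,188.2,.113)[:2]-pv;print(np.hypot(*h),np.degrees(np.arctan2(h[1],h[0])-f))
```

```text
handle [0.50378409 0.07202509 0.113     ] [0.50687272 0.0705666  0.113     ]
[array([0.66490588, 0.12826542]), array([ 0.71850386, -0.23333787]), array([ 0.50672385, -0.26639227]), array([0.45518608, 0.0969636 ])]
8.431173629859373 8.072885816815813 8.489037144189085 8.87109354035104
yaw 8.466047532803827 dial [ 0.59589943 -0.13291699]
pivot [ 0.5470873  -0.00875027]
0.0916505635981855 109.72946026513287
pivot [ 0.54768787 -0.00963327]
0.09271261873870691 109.79873695007034
```

Pointer at (325,255) and red tag centre at (325,274) share a column, so the dial is set. Next is the lever.

```bash
python3 -m creep '[[0,0,0.15,0,0,-10,0],[0,0,0.15,0,0,-10,0],[0,0,0.15,0,0,0,0],[0,0,0.15,0,0,0,0],[0,0,0.15,0,0,0,0],[0,0,0.15,0,0,0,0],[0,0,0.15,0,0,0,0],[0,0,0.15,0,0,0,0]]'
python3 -m creep '[[0,0,0.15,0,0,0,0],[0,0,0.15,0,0,0,0],[0,0,0,45,3,0,0],[0,0,0,45,3,0,0],[0,0,0,45,3,0,0],[0,0,0,45,3,0,0],[0,0,0,45,2,0,0],[0,0,0,0,0,0,0]]'
python3 - <<'E'
from h import *
o=get_obs();q=o['ee_rot'];yaw=2*np.arctan2(q[1],q[0]);print(o['clock'],o["joint_pos"],o['position'],np.degrees(yaw))
d=np.array([.505,.0715])-o["position"][:2]
print("move tool",1e3*(d@[np.cos(yaw),np.sin(yaw)]),1e3*(d@[np.sin(yaw),-np.cos(yaw)]))
p,d=camera("wrist");cv2.imwrite("pics/w6.png",p);np.savez("pics/w6.npz",p=p,d=d,pos=o["position"],q=o["ee_rot"])
E
```

```text
clock: 9.15
position: [0.5969, -0.1342, 0.1976]
ee_rot: [0.382, 0.924, -0.0, -0.0]
ft_force: [-0.2, 0.7, -0.6]
grip_width: 0.999
clock: 9.95
position: [0.5004, 0.0769, 0.1983]
ee_rot: [0.51, 0.86, 0.0, -0.0]
ft_force: [0.4, -0.1, 0.4]
grip_width: 1.0
9.95 [ 0.60320434  0.22318458 -0.93435392  1.80819944  0.19141684  1.20534008
  0.1132629 ] [0.50041041 0.07685982 0.1983349 ] 118.73274630839644
move tool -6.906205646732595 1.4478815566857293
```

View pics/w6.png

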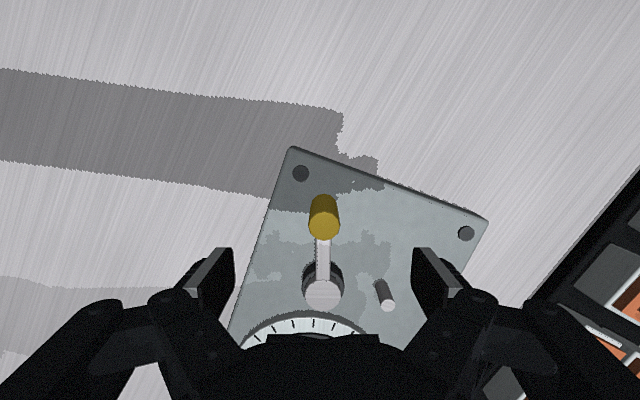

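Run:
```python
from h import *
a=np.load("pics/w6.npz");o={"position":a["pos"],"ee_rot":a["q"]}
q=a["q"];yaw=2*np.arctan2(q[1],q[0])
for u,v,z in[(324.5,226,.113),(323,292,.07)]:
  r=ray("wrist",u,v,z,o);d=r[:2]-a["pos"][:2];print(r,1e3*(d@[np.cos(yaw),np.sin(yaw)]),1e3*(d@[np.sin(yaw),-np.cos(yaw)]))
cv2.imwrite("pics/w6c.png",cv2.resize(a["p"][180:320,270:410],None,fx=4,fy=4,interpolation=cv2.INTER_CUBIC))
```

```text
[0.50562095 0.07043677 0.113     ] -8.137027317674574 1.4812493485423206
[ 0.54445011 -0.00217001  0.07      ] -90.46998571516458 0.625563739274584
```

View pics/w6c.png

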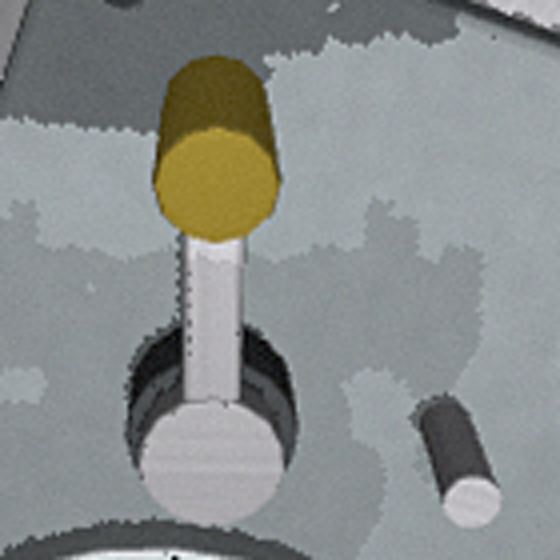

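```bash
python3 -m creep '[[0,0,0,-8,1.4,0,0],[0,0,0,0,0,40,0],[0,0,0,0,0,40,0],[0,0,0,0,0,20,0],[0,0,0,0,0,0,100],[0,0,0,0,0,0,200],[0,0,0,0,0,0,255],[0,0,0,0,0,0,255]]' 30
python3 -m creep '[[0,0,0,0,0,0,255],[0,0,0,0,0,0,255],[0,0,0,0,0,0,255]]'
python3 - <<'E'
from h import *
o=get_obs();q=o['ee_rot'];yaw=2*np.arctan2(q[1],q[0]);print(o['clock'],o['position'],np.degrees(yaw),o["ft_force"])
d=o["position"][:2]-[.5475,-.0093];print(np.hypot(*d),np.degrees(np.arctan2(d[1],d[0])))
p,d=camera("wrist");cv2.imwrite("pics/w7.png",p)
E
```

```text
clock: 10.8
position: [0.5089, 0.0642, 0.0996]
ee_rot: [0.513, 0.858, 0.0, 0.001]
ft_force: [-0.3, -0.0, 0.0]
grip_width: 0.331
clock: 11.1
position: [0.5088, 0.0643, 0.0995]
ee_rot: [0.513, 0.858, 0.0, 0.001]
ft_force: [-0.8, -0.8, 6.6]
grip_width: 0.274
11.1 [0.50880978 0.06428993 0.09953014] 118.2225147231838 [-0.76486712 -0.78772784  6.59032479]
0.08314091212666753 117.73334165456849
```

View pics/w7.png

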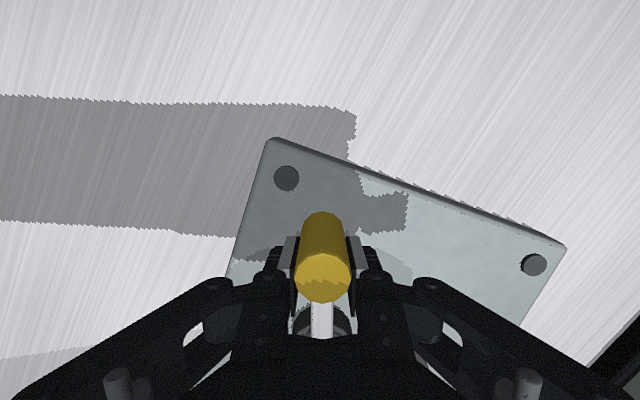

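```bash
python3 -m creep '[[0,0,0,0,0,0,100],[0,0,0,0,0,0,100],[0,0,0,6,0,0,100],[0,0,0,0,0,0,100],[0,0,0,0,0,0,255],[0,0,0,0,0,0,255],[0,0,0,0,0,0,255]]' 30
python3 - <<'E'
from h import *
o=get_obs();q=o['ee_rot'];yaw=2*np.arctan2(q[1],q[0]);print(o['clock'],o['position'],np.degrees(yaw),o["ft_force"])
d=o["position"][:2]-[.5475,-.0093];r=np.hypot(*d);print(r,np.degrees(np.arctan2(d[1],d[0])))
E
```

```text
clock: 11.85
position: [0.5052, 0.0699, 0.0984]
ee_rot: [0.513, 0.858, 0.0, 0.0]
ft_force: [-0.8, 1.0, 2.3]
grip_width: 0.269
11.85 [0.50516957 0.06990078 0.0984013 ] 118.2467210527677 [-0.75018103  0.99639538  2.31759362]
0.08980327947577595 118.12316262931256
```

```bash
python3 -m creep '[[0,0,0.05,-0.1,4.5,0,255],[0,0,0.1,-0.4,9,0,255],[0,0,0.1,-0.4,9,0,255],[0,0,0.1,-0.4,9,0,255],[0,0,0,0,0,0,255]]'
python3 - <<'E'
from h import *
o=get_obs();q=o['ee_rot'];yaw=2*np.arctan2(q[1],q[0]);print(o['clock'],o['position'],np.degrees(yaw),o["ft_force"])
d=o["position"][:2]-[.5475,-.0093];r=np.hypot(*d);print(r,np.degrees(np.arctan2(d[1],d[0])))
E
```

```text
clock: 12.35
position: [0.5356, 0.0799, 0.0984]
ee_rot: [0.655, 0.755, 0.0, 0.0]
ft_force: [0.5, -0.4, 2.6]
grip_width: 0.27
12.35 [0.53563572 0.07985568 0.09837444] 98.08504964424019 [ 0.49595548 -0.35411269  2.62023263]
0.08994162721087555 97.58003168004942
```

```bash
python3 -m creep '[[0,0,0.1,-0.4,9,0,255],[0,0,0.1,-0.4,9,0,255],[0,0,0.1,-0.4,9,0,255],[0,0,0.1,-0.4,9,0,255],[0,0,0.1,-0.4,9,0,255],[0,0,0.1,-0.4,9,0,255],[0,0,0.1,-0.4,9,0,255],[0,0,0.1,-0.4,9,0,255]]'
python3 -m creep '[[0,0,0.1,-0.4,9,0,255],[0,0,0.1,-0.4,9,0,255],[0,0,0.04,0,3.6,0,255],[0,0,0,0,0,0,255]]'
python3 - <<'E'
from h import *
o=get_obs();q=o['ee_rot'];yaw=2*np.arctan2(q[1],q[0]);print(o['clock'],o['joint_pos'],o['position'],np.degrees(yaw),o["ft_force"])
d=o["position"][:2]-[.5475,-.0093];r=np.hypot(*d);print(r,np.degrees(np.arctan2(d[1],d[0])))
E
```

```text
clock: 13.15
position: [0.6026, 0.0621, 0.0984]
ee_rot: [0.898, 0.441, -0.0, -0.0]
ft_force: [-3.5, -1.3, 4.8]
grip_width: 0.269
clock: 13.55
position: [0.6183, 0.0466, 0.0984]
ee_rot: [0.944, 0.331, -0.0, 0.0]
ft_force: [-1.5, -0.9, 3.7]
grip_width: 0.272
13.55 [ 0.26753959  0.50986985 -0.53809755  1.62284784  0.28675107  1.0885242
 -1.24443074] [0.61830999 0.04658844 0.09841114] 38.676026294066325 [-1.45486462 -0.87453878  3.65481845]
0.09020849649378573 38.2830934022135
```

```bash
python3 -m creep '[[0,0,0.06,-0.2,5.4,0,255],[0,0,0.04,-0.1,3.6,0,255],[0,0,0.01,0,1,0,255],[0,0,0,0,0,0,255]]'
python3 - <<'E'
from h import *
o=get_obs();q=o['ee_rot'];yaw=2*np.arctan2(q[1],q[0]);print(np.degrees(yaw),o["ft_force"])
d=o["position"][:2]-[.5475,-.0093];r=np.hypot(*d);print(r,np.degrees(np.arctan2(d[1],d[0])))
E
python3 -m creep '[[0,0,0.01,0,1,0,255],[0,0,0.01,0,1,0,255],[0,0,0,0,0,0,255]]'
python3 - <<'E'
from h import *
o=get_obs();q=o['ee_rot'];yaw=2*np.arctan2(q[1],q[0]);print(np.degrees(yaw),o["ft_force"])
d=o["position"][:2]-[.5475,-.0093];r=np.hypot(*d);print(r,np.degrees(np.arctan2(d[1],d[0])))
E
```

```text
clock: 13.95
position: [0.6237, 0.0391, 0.0984]
ee_rot: [0.96, 0.28, -0.0, 0.0]
ft_force: [-2.5, -1.6, 4.4]
grip_width: 0.27
32.46367700411012 [-2.49202579 -1.56409764  4.35322782]
0.09025932196717203 32.392121559543625
clock: 14.25
position: [0.6238, 0.0389, 0.0983]
ee_rot: [0.963, 0.271, -0.001, -0.001]
ft_force: [-8.2, 2.1, 7.7]
grip_width: 0.27
31.406258787652078 [-8.24784137  2.13162394  7.74509268]
0.0902611584074095 32.252002740539936
```

The arm stopped at 32.3° while the force rose, so the lever is on its stop. I'll push slightly more, then release, rise and check.

```bash
python3 -m creep '[[0,0,0,0,1,0,255],[0,0,0,0,0,0,255],[0,0,0,0,-2,0,255],[0,0,0,0,0,0,150],[0,0,0,0,0,0,50],[0,0,0,0,0,0,0],[0,0,0,0,0,0,0],[0,0,0,0,0,-20,0]]'
python3 -m creep '[[0,0,0,0,0,-40,0],[0,0,0,0,0,-50,0],[0,0,0,0,0,-40,0],[0,0,0,-40,0,0,0],[0,0,0,-40,0,0,0],[0,0,0,0,0,0,0],[0,0,0,0,0,0,0]]'
python3 - <<'E'
from h import *
o=get_obs();q=o['ee_rot'];print(o['clock'],o['position'])
p,d=camera("wrist");cv2.imwrite("pics/w8.png",p);np.savez("pics/w8.npz",p=p,d=d,pos=o["position"],q=q)
p,d=camera("scene");cv2.imwrite("pics/s8.png",p);cv2.imwrite("pics/s8c.png",cv2.resize(p[180:290,220:370],None,fx=5,fy=5,interpolation=cv2.INTER_CUBIC))
E
```

```text
clock: 15.05
position: [0.6231, 0.0379, 0.1158]
ee_rot: [0.963, 0.269, -0.002, -0.0]
ft_force: [0.5, -0.6, 0.4]
grip_width: 1.001
clock: 15.75
position: [0.5559, -0.0038, 0.2487]
ee_rot: [0.963, 0.268, 0.0, 0.001]
ft_force: [0.7, -0.2, 0.8]
grip_width: 1.0
15.75 [ 0.55594396 -0.00378267  0.24868822]
```

View pics/w8.png

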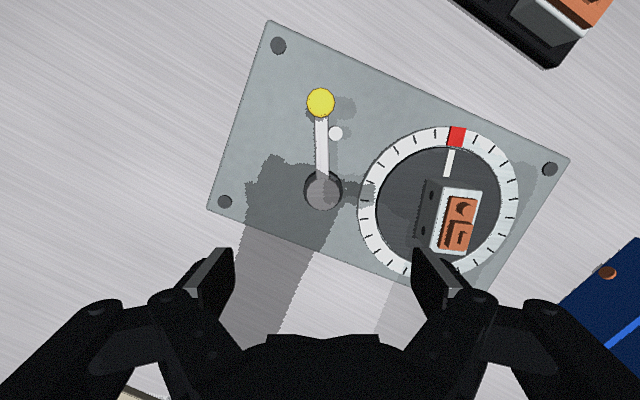

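View pics/s8.png

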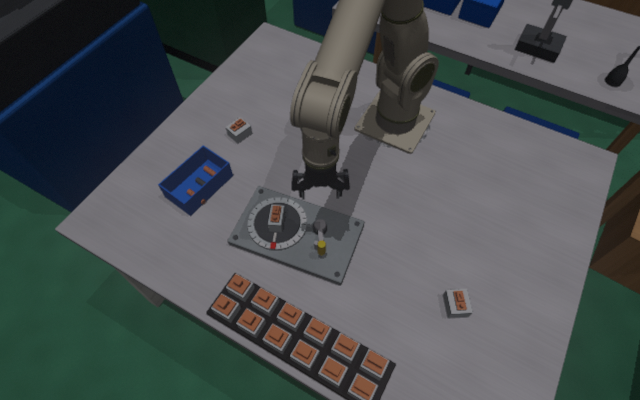

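Run:
```python
from h import *
a=np.load("pics/w8.npz");o={"position":a["pos"],"ee_rot":a["q"]}
p=a["p"];h=cv2.cvtColor(p,cv2.COLOR_BGR2HSV)
m=(h[...,0]>=22)&(h[...,0]<=34)&(h[...,1]>100)&(h[...,2]>150);m[:80]=0;m[125:]=0
v,u=np.nonzero(m);r=ray("wrist",u.mean(),v.mean(),.113,o);d=r[:2]-[.5475,-.0093];print(r,np.hypot(*d),np.degrees(np.arctan2(d[1],d[0]))-8.47)
cv2.imwrite("pics/w8c.png",cv2.resize(p[75:275,270:530],None,fx=3,fy=3,interpolation=cv2.INTER_CUBIC))
```

```text
[0.62379541 0.03859805 0.113     ] 0.09008447339135305 23.650487409421153
```

View pics/w8c.png

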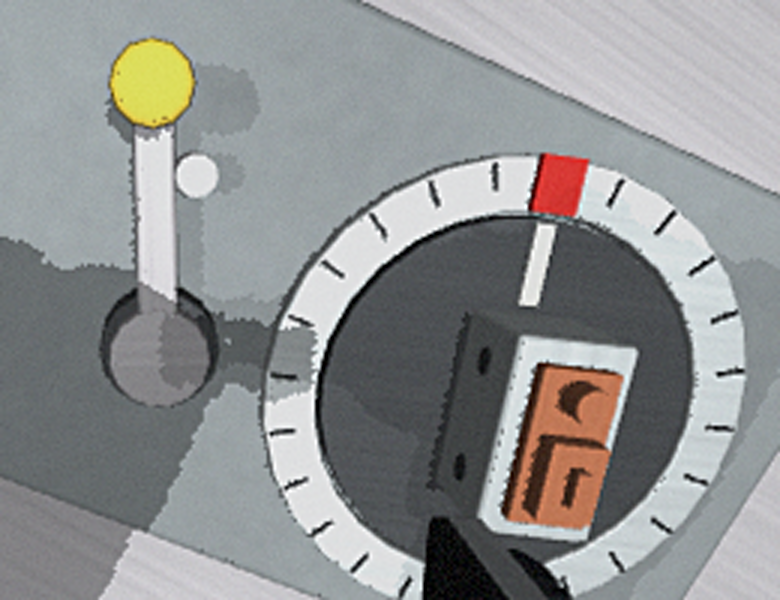

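```bash
python3 -c "
from workcell import *
print(hand_in())"
```

```text
the job is handed in; nothing more can be done
None
```

I turned the faceplate about 135° anticlockwise, gripping only the aluminium block, until the white line met the red tag. I then swung the yellow-handled lever to its stop, let go and moved the arm clear. The job was handed in at about 16 s, well under the 67 s limit.

- **Pointer:** the view straight after release had the pointer and the tag's middle in the same pixel column. The last, oblique view showed the pointer about 2.5 mm off the tag's middle. About 1 mm of that is probably parallax, and either way it is well inside the 16 mm width.
- **Lever:** I measured the released handle at 23.7° in the fixture's frame, against about 24° at the stop. The arm rests against the stop pin. While I pushed, it stopped moving as the force rose, which also means it had reached the stop.
- **Forces:** the highest wrist force I read was about 19 N, while turning the block; I only saw end-of-step readings. It was near zero after release.
- **Bystanders:** the final scene picture shows the spare electrodes and the blue bin where they were, judged by eye only.

No check failed. The first grip on the lever handle was about 7 mm off centre, so I opened, re-centred and gripped again before moving it.

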